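Make up the sampling kit and the wiring kit

ROBOT

A 7-joint arm with a two-finger parallel gripper is mounted at the origin on a cart in front of the work surface, level with it; the furniture and walls round the work are solid. World frame = base frame: x ahead of the robot, y to its left, z up, the work surface at z = 0. Lengths are in m, angles in rad, forces in N, time in s.
With the tool pointing down it reaches from about 0.4 to 0.85 m from the base axis. Payload 10.4 kg.
Tool frame: the origin (TCP) lies midway between the tips of the shut fingers; the grasp point (between the pads) lies 19 mm behind it (manip.tcp_to_grasp is the distance from the TCP to the grasp point, in m); z points along the fingers, y is the line along which they close (so a half turn about z gives the same grasp; the last joint's range is limited). The gripper opens to 85 mm and grips with 20 to 120 N. Pads are 22 mm wide; open, the fingers measure 114 mm over their backs; the gripper's body (76 mm by 85 mm) begins 54 mm behind the grasp point. The pads swing forward as they close: fully open they stand 13 mm farther back than shut.
Start: joints at [1.233, 0.332, -0.065, 1.46, 0.022, 1.35, -0.088], TCP at [0.194, -0.594, 0.231] pointing down, gripper open.
Joint ranges: [-2.6, 2.6], [-0.5, 2.12], [-1.47, 1.34], [0.16, 2.42], [-1.27, 4.41], [0.06, 2.06], [-2.6, 2.6]. Speed limits (rad/s): [2.22, 2.22, 2.79, 2.79, 3.14, 3.14, 3.14].

INTERFACE

Orientations are given as a unit quaternion [x, y, z, w].
In Python, from workcell import manip gives the robot as it stands.
- The arm moves only by the shell command python3 -m jog 'ROWS' [FORCE]. ROWS is a JSON object of lists of equal length, an entry for each row: "offset": the shift along the world's x, y, z in m, a list of three; "yaw": the turn about the world's z in degrees; "jaw": the closure, from 0 (fully open) to 1 (shut). A call has 1 to 20 rows; each row shifts and turns the commanded pose from where the row before left it; what a row does not reach is not made up. A row lasts 1/12 s, in which the tool goes at most 41.7 mm and 7.16 degrees, less where a joint would pass 70% of its speed; a pose out of reach is approached as far as the arm can. A call is refused whole if a number of a shift passes 0.0417 or a number of a turn 7.16, either way. A call with a gripper value outside its range is refused whole. The fingers move at their own pace and stop on an object; FORCE is the grip in N (left out, the last holds). Time passes only in rows, so rows that do not move let the fingers close. It gives the time, the measured TCP pose, the force, the opening and the grip force at its end, in the units of the state.
- manip.get_obs(): the state, without advancing time (a new reading comes with each control period).
- manip.camera(name): name is "scene" or "side" or "wrist"; returns a dict with "frame" (420x560x3 uint8, red, green, blue), "camera_matrix" (3x3 intrinsics, pixels), "distortion" ([k1, k2, p1, p2, k3] as OpenCV has them; the pictures are not rectified), "eye" and "attitude" of the camera in the world; the wrist camera has in their place "hand_eye" (4x4, takes a point from camera to tool coordinates, whose origin is the TCP and whose axes are the flange's). Camera axes: x right, y up, looking along -z (the intrinsics and any distortion apply to the point x, -y, -z); pixel columns grow to the right and rows downward; lengths in m; the calibration is good to about 2 mm. A picture is of the moment at which its call begins: read the wrist's pose just before it. There is no depth.
- manip.hand_in(): hands the job in; it is judged then, once.
Trained networks look in a picture, given as the dict that the camera call returned (one of the last four; its "shot" number tells which), for a name from the list of things; names that differ only in an ending like _2 or _b are one class to them, and where a whole thing is asked for, a point or a joint stands for the part that bears it (a point fixed in the world has none). Each returns a list of dicts, best first, with "score" (0 to 1); they miss things now and then, are a little off and sometimes report something else, mostly with a low value. They report only what shows in the picture. A call takes as long as a camera call. They do not tell look-alikes from the thing itself.
- manip.masks_of(picture, name): "region" (420x560 bool, what is visible of it).
- manip.tip_of(picture, name): "at" ([x, y, z] in m, in world coordinates, good to about 4 mm: a listed point, or the origin of a listed thing).
The state is a dict: "clock": time; "joint_pos": joint angles; "joint_velocities": joint speeds; "tau": joint torques, N m; "position": TCP position; "ee_rot": TCP orientation; "ft_force": force on the tool from outside, world axes, zero at the start; "torque": the same for the moment, N m; "grip_width": opening from 0.0 (shut) to 1.0 (fully open); "grasp_force": force on a finger pad.
Only numpy, scipy, OpenCV 4.12 (cv2) and the standard library are available. Lean on these libraries where they do the work, as an engineer would, in place of code of your own. Each camera call takes 0.05 s, during which the arm holds its last target. There are 200 camera calls.

TASK

Make up the two bench kits from the stock in front of the trays: the blue tray, the sampling kit, gets the cream masking tape in its big round well, the white marker in its long slot and the amber dropper bottle standing in its small round well. The yellow tray, the wiring kit, gets only the black tape in its big round well and the yellow-handled screwdriver in its long slot. Everything must lie fully down in its recess; keep the bottle upright and set it down rather than drop it, and leave the red pen and the spanner where they lie.

Things in the scene. Friction and masses are not known exactly. Their poses are not given: they have to be found in the camera images.
- kit_blue: Sampling kit tray, fixed: blue rim 155x196 mm (x, y), 17 mm high, round a dark grey insert whose top is 16 mm up; blue end lips reach y = +-108. Origin under its centre, z up. Recesses, mm: slot along y, 40 wide, 168 long, centre (-43, 0), floor 10 above the bench; big round well, diameter 78, centre (24, -45), floor 8; small round well, diameter 47, centre (24, 53), floor 8.
- kit_yellow: Wiring kit tray, fixed: yellow rim 155x196 mm (x, y), 17 mm high, round a dark grey insert whose top is 16 mm up; yellow end lips reach y = +-108. Origin under its centre, z up. Recesses, mm: slot along y, 40 wide, 168 long, centre (-43, 0), floor 10 above the bench; big round well, diameter 78, centre (24, -45), floor 8; small round well, diameter 47, centre (24, 53), floor 8.
- masking_tape: roll of cream masking tape with a cardboard core, lying flat, 62 mm across and 20 mm high; grasp across the rim. Origin at the centre of its underside, z up.
- black_tape: roll of black tape with a cardboard core, lying flat, 60 to 62 mm across and 19 mm high; grasp across the rim. Origin at the centre of its underside, z up.
- marker_mid (a point): marker pen, white with a black cap, lying on its side, a round body 135 mm long and 16 mm thick. This point is the middle of the pen on its axis, 8 mm above what it lies on; its y axis runs along the pen.
- screwdriver_mid (a point): small screwdriver lying on its side, 150 mm long. This point is the middle of its length on its axis, 11 mm above what it lies on; its y axis runs along it to the handle's end. The yellow handle, 24 mm wide and 22 high, spans y = +5 to +75 mm; the steel shaft, 5 mm thick, y = -75 to +5 mm and does not touch the surface. It balances in the handle.
- dropper_bottle: amber dropper bottle standing upright, 87 mm high: glass body 31 mm across up to 49 mm, black collar 20 mm across from 49 to 62 mm, rubber bulb 12 mm across above. Origin at the centre of its underside, z up.
- pen: red ball pen lying among the stock, 145 by 12 by 9 mm, its length along its own y axis. Origin at the centre of its underside. Not part of a kit; leave it where it lies.
- spanner: small steel combination spanner lying among the stock, 121 by 20 by 5 mm, its length along its own y axis. Origin at the centre of its underside. Not part of a kit; leave it where it lies.
Not all that is in view belongs to the job. What is shaped like the dropper_bottle but green or turquoise is not meant.

How it is judged:
At the end, for the whole second after the job is handed in: Masking tape, bottle, marker in the blue tray's recesses, black tape and screwdriver in the yellow tray's: rolls and bottle within 11 mm of the well's centre (x, y), 3 mm off its floor, 0.1 rad tilt, still; marker, screwdriver within 14 mm across, 20 and 15 mm along, 2.5 and 3.5 mm up, 0.3 rad (x of masking_tape in the frame of kit_blue between 0.013 and 0.035 m and y of masking_tape in the frame of kit_blue between -0.056 and -0.034 m and z of masking_tape in the frame of kit_blue between 0.003 and 0.011 m and angle between each of masking_tape, dropper_bottle, black_tape's own z axis and vertical below 0.1 rad and linear speed of each of masking_tape, dropper_bottle, black_tape below 0.02 m/s and x of dropper_bottle in the frame of kit_blue between 0.013 and 0.035 m and y of dropper_bottle in the frame of kit_blue between 0.042 and 0.064 m and z of dropper_bottle in the frame of kit_blue between 0.003 and 0.011 m and x of marker_mid in the frame of kit_blue between -0.057 and -0.029 m and y of marker_mid in the frame of kit_blue between -0.02 and 0.02 m and z of marker_mid in the frame of kit_blue between 0.003 and 0.0205 m and angle between the y axis of marker_mid and the y axis of kit_blue, either way round below 0.3 rad and x of black_tape in the frame of kit_yellow between 0.013 and 0.035 m and y of black_tape in the frame of kit_yellow between -0.056 and -0.034 m and z of black_tape in the frame of kit_yellow between 0.003 and 0.011 m and x of screwdriver_mid in the frame of kit_yellow between -0.057 and -0.029 m and y of screwdriver_mid in the frame of kit_yellow between -0.015 and 0.015 m and z of screwdriver_mid in the frame of kit_yellow between 0.003 and 0.0245 m and angle between the y axis of screwdriver_mid and the y axis of kit_yellow, either way round below 0.3 rad); the robot touches nothing.
It fails at once if the dropper bottle is tipped more than 0.6 rad (angle between dropper_bottle's own z axis and vertical above 0.6 rad).
It fails at once if the dropper bottle is dropped (falls free of the fingers faster than 0.7 m/s) (linear speed of dropper_bottle above 0.7 m/s and contact force between the fingers and dropper_bottle below 0.1 N).
It fails at once if the red pen is moved more than 30 mm (distance of pen from where it was at the start of the episode above 0.03 m).
It fails at once if the spanner is moved more than 30 mm (distance of spanner from where it was at the start of the episode above 0.03 m).
It also fails if it takes over 120 s, if anything falls off the work surface, if the arm or the gripper's body presses on something with over 40 N, if the wrist force passes 120 N, or if a joint passes its speed limit or range.

## Working session

There is one attempt and no reset: what is moved stays moved. The work goes in short steps, Python scripts to look and compute and a shell command to move; the robot and the scene stay as the last step left them, time stands still between calls to the robot, and variables do not carry over. Pictures are saved under pics/ and viewed, at most 14 in all, crops included, and the job is handed in when it is done.

```bash
ls; mkdir -p pics; cat > h.py <<'E'
import numpy as np, cv2
from workcell import manip
from scipy.spatial.transform import Rotation as R
def att(p):
    a=np.array(p["attitude"],float)
    return a if a.shape==(3,3) else R.from_quat(a).as_matrix()
def pose(p,obs=None):
    if "eye" in p: return np.array(p["eye"],float),att(p)
    T=np.array(p["hand_eye"]);Rt=R.from_quat(obs["ee_rot"]).as_matrix()
    return Rt@T[:3,3]+obs["position"],Rt@T[:3,:3]
def ray(p,uv,z,obs=None):
    e,A=pose(p,obs)
    n=cv2.undistortPoints(np.array(uv,float).reshape(-1,1,2),np.array(p["camera_matrix"],float),np.array(p["distortion"],float))[:,0]
    d=np.c_[n[:,0],-n[:,1],-np.ones(len(n))]@A.T
    return e+d*((z-e[2])/d[:,2])[:,None]
def save(p,name,crop=None,s=1):
    f=p["frame"]
    if crop: f=f[crop[1]:crop[3],crop[0]:crop[2]]
    f=cv2.resize(f,None,fx=s,fy=s,interpolation=cv2.INTER_CUBIC)
    cv2.imwrite("pics/"+name+".png",f[:,:,::-1])
E
python3 - <<'E'
from h import *
o=manip.get_obs();print({k:np.round(v,3).tolist() for k,v in o.items()},manip.tcp_to_grasp)
ps={n:manip.camera(n) for n in("scene","side","wrist")}
for n,p in ps.items(): save(p,n+"0",s=1.4)
names="kit_blue kit_yellow masking_tape black_tape marker_mid screwdriver_mid dropper_bottle pen spanner".split()
for n in ("scene","side"):
  p=ps[n];print(n,p["eye"],p["attitude"])
  for m in names:
    print(m,[(round(d["score"],2),np.round(d["at"],3).tolist()) for d in manip.tip_of(p,m)][:3],
     [(round(d["score"],2),np.round(np.argwhere(d["region"]).mean(0)[::-1]).tolist(),int(d["region"].sum())) for d in manip.masks_of(p,m)][:3])
E
```

```text
pics
{'clock': 0.0, 'joint_pos': [1.233, 0.333, -0.065, 1.461, 0.022, 1.35, -0.088], 'joint_velocities': [-0.001, -0.001, -0.0, -0.0, 0.0, -0.001, -0.0], 'tau': [0.0, -62.544, 0.049, -39.161, 0.016, 0.01, 0.0], 'position': [0.193, -0.594, 0.231], 'ee_rot': [0.988, 0.157, -0.0, -0.001], 'ft_force': [-0.492, -0.125, -0.029], 'torque': [0.036, 0.008, 0.068], 'grasp_force': 0.0, 'grip_width': 0.999} 0.0187
scene [0.01650915 0.44176784 0.59458874] [-0.17061294  0.38879297  0.8251815  -0.37256776]
kit_blue [(0.9, [0.642, 0.148, 0.0]), (0.6, [0.424, -0.181, 0.001])] [(0.77, [190.0, 221.0], 3708), (0.5, [205.0, 320.0], 175)]
kit_yellow [(0.9, [0.632, -0.134, 0.002])] [(0.9, [281.0, 178.0], 2804)]
masking_tape [(0.71, [0.442, -0.278, -0.005])] [(0.92, [371.0, 188.0], 433)]
black_tape [(0.92, [0.446, 0.085, 0.003])] [(0.78, [263.0, 255.0], 597)]
marker_mid [(0.85, [0.41, 0.174, 0.008])] [(0.63, [241.0, 288.0], 550)]
screwdriver_mid [(0.67, [0.453, -0.097, 0.013]), (0.5, [0.405, 0.173, 0.01])] [(0.85, [313.0, 206.0], 224)]
dropper_bottle [(0.98, [0.359, 0.05, 0.001]), (0.96, [0.44, 0.001, -0.0]
[... 509 characters left out ...]
0.134, -0.004])] [(0.59, [365.0, 250.0], 5557)]
masking_tape [(0.72, [0.442, -0.28, 0.0])] [(0.9, [267.0, 301.0], 1200)]
black_tape [(0.74, [0.447, 0.083, -0.002])] [(0.72, [256.0, 198.0], 218)]
marker_mid [(0.6, [0.41, 0.172, 0.008])] [(0.68, [239.0, 185.0], 210)]
screwdriver_mid [(0.63, [0.457, -0.098, 0.01])] [(0.79, [280.0, 242.0], 618)]
dropper_bottle [(0.88, [0.524, 0.008, 0.0]), (0.79, [0.441, -0.0, 0.0]), (0.66, [0.356, 0.055, 0.0])] [(0.94, [254.0, 207.0], 456), (0.94, [293.0, 203.0], 466), (0.78, [214.0, 211.0], 518)]
pen [(0.8, [0.419, -0.183, -0.0])] [(0.58, [254.0, 269.0], 403)]
spanner [(0.71, [0.448, 0.081, -0.004]), (0.7, [0.425, 0.268, -0.002])] [(0.43, [239.0, 173.0], 134)]
```

View pics/scene0.png

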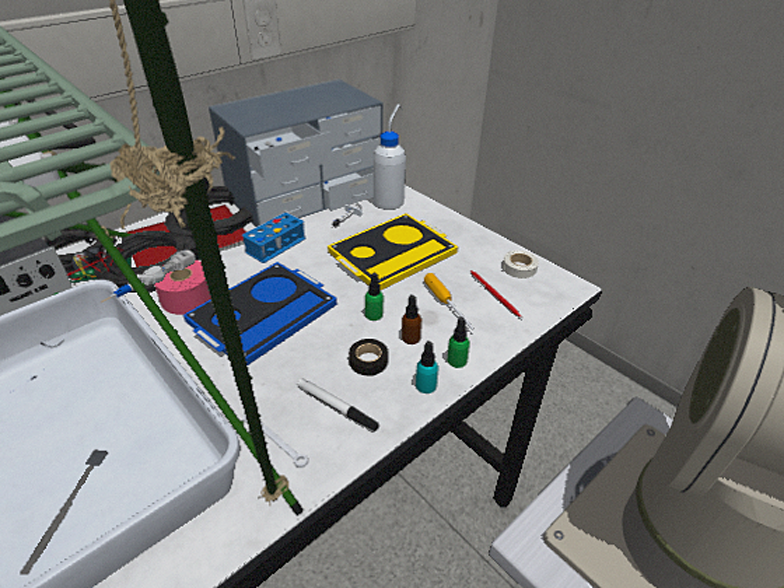

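View pics/side0.png

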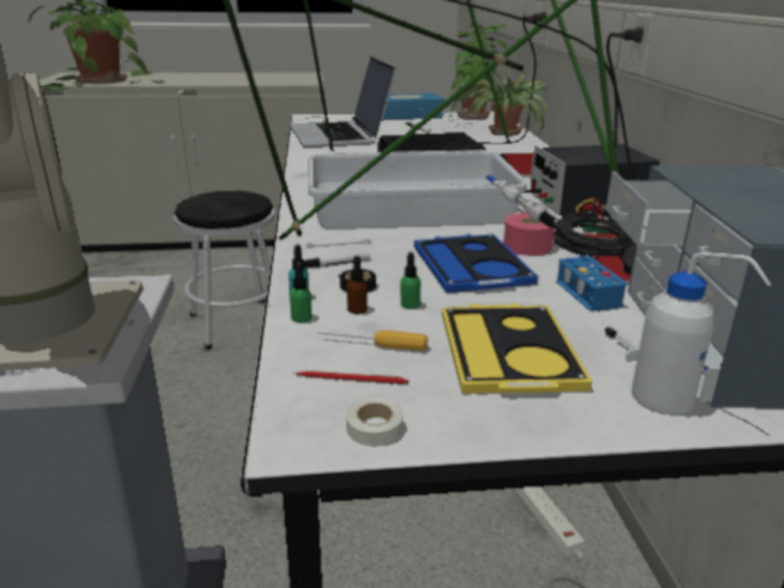

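The scene view (1.4x scale) shows four bottles. The amber one is at (411,322), which is native (294,230) and about (0.44, 0.00). The look-alikes are green at (374,300), green at (459,345) and turquoise at (427,370). The cream tape is at (519,263), with the pink roll at (183,290) and the black tape at (368,356) as the other rolls. The marker is at (338,403) and the red pen at (495,293). Green sticks stand near the blue tray, so I'll triangulate them.

```bash
python3 - <<'E'
from h import *
o=manip.get_obs()
a=manip.camera("scene");b=manip.camera("side")
def tri(u,v):
    def r(p,q):
        e,_=pose(p);d=ray(p,[np.array(q)/1.4],-1.0)[0]-e if True else 0
        return e,d/np.linalg.norm(d)*(1 if ray(p,[np.array(q)/1.4],-1.0)[0][2]<e[2] else 1)
    e1,d1=r(a,u);e2,d2=r(b,v)
    s=np.linalg.lstsq(np.c_[d1,-d2],e2-e1,rcond=None)[0]
    x,y=e1+s[0]*d1,e2+s[1]*d2
    return np.round((x+y)/2,3),round(float(np.linalg.norm(x-y)),3)
print("foot",tri((275,490),(295,230)),"knot",tri((160,165),(500,60)))
print("masktape check",tri((519,258),(375,415)))
for n,p,uv in(("sc",a,(275,490)),("sc2",a,(297,510)),("sd",b,(295,230))):
  print(n,ray(p,[np.array(uv)/1.4],0)[0].round(3))
# tray outlines from colours
for n,p in(("scene",a),("side",b)):
  hsv=cv2.cvtColor(p["frame"],cv2.COLOR_RGB2HSV)
  for k in("kit_blue","kit_yellow"):
    ms=manip.masks_of(p,k)
    if not ms: continue
    w=ray(p,np.argwhere(ms[0]["region"])[:,::-1],0.016)[:,:2].astype(np.float32)
    print(n,k,cv2.minAreaRect(w))
  for k in("marker_mid","screwdriver_mid","pen","spanner"):
    ms=manip.masks_of(p,k)
    if not ms: continue
    w=ray(p,np.argwhere(ms[0]["region"])[:,::-1],0.008)[:,:2].astype(np.float32)
    print(n,k,cv2.minAreaRect(w))
save(a,"crop1",(240,170,380,300),4)
E
```

```text
foot (array([0.348, 0.307, 0.015]), 0.005) knot (array([0.682, 0.231, 0.299]), 0.041)
masktape check (array([ 0.444, -0.28 ,  0.018]), 0.003)
sc [0.359 0.304 0.   ]
sc2 [0.32  0.298 0.   ]
sd [0.344 0.343 0.   ]
scene kit_blue ((0.6369124054908752, 0.1442651003599167), (0.16786885261535645, 0.2164687216281891), 6.17034912109375)
scene kit_yellow ((0.6209430694580078, -0.1334412395954132), (0.21663857996463776, 0.16829966008663177), 85.84022521972656)
scene marker_mid ((0.4082747995853424, 0.1721045970916748), (0.13582949340343475, 0.017590612173080444), 14.145963668823242)
scene screwdriver_mid ((0.47539907693862915, -0.10971483588218689), (0.02803347446024418, 0.12191227823495865), 70.53534698486328)
scene pen ((0.4172113239765167, -0.17935550212860107), (0.01353868655860424, 0.13602086901664734), 76.67769622802734)
scene spanner ((0.4003247022628784, 0.260612815618515), (0.08454613387584686, 0.01599486730992794), 2.6258039474487305)
side kit_blue ((0.6415711641311646, 0.135080948472023), (0.1641921103000641, 0.237437903881073), 6.314761638641357)
side kit_yellow ((0.6279915571212769, -0.14083164930343628), (0.22827091813087463, 0.1583992838859558), 86.13928985595703)
side marker_mid ((0.41848844289779663, 0.18072029948234558), (0.12124163657426834, 0.047542963176965714), 16.81434440612793)
side screwdriver_mid ((0.4594876766204834, -0.09427780658006668), (0.04676422104239464, 0.14142264425754547), 71.3807601928711)
side pen ((0.42588067054748535, -0.18757522106170654), (0.01981160417199135, 0.12554454803466797), 79.24022674560547)
side spanner ((0.4226644039154053, 0.2548221945762634), (0.11210964620113373, 0.02216389589011669), 2.390287160873413)
```

View pics/crop1.png

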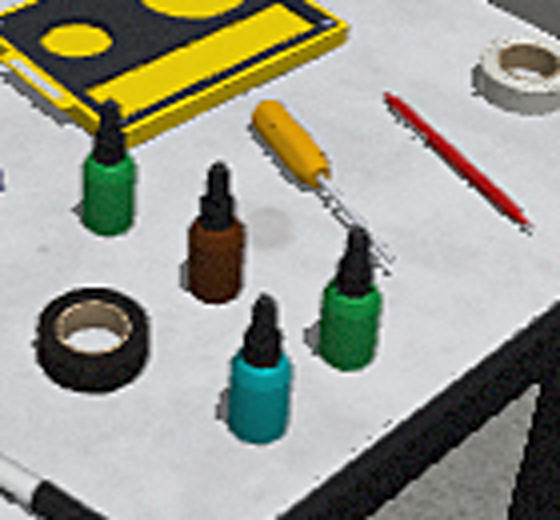

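The crop confirms the amber bottle, centred at crop (217,245) between the green ones at (108,190) and (350,320), with the turquoise one at (260,395). Next I'll work out the stick lines, since they're obstacles, and start the first move on the open right side.

```bash
python3 - <<'E'
from h import *
a=manip.camera("scene");b=manip.camera("side")
def plane(p,l):
    e,A=pose(p)
    n=cv2.undistortPoints((np.array(l,float)/1.4).reshape(-1,1,2),np.array(p["camera_matrix"],float),np.array(p["distortion"],float))[:,0]
    d=np.c_[n[:,0],-n[:,1],-np.ones(2)]@A.T
    N=np.cross(*d);N/=np.linalg.norm(N);return N,N@e
def line(l1,l2):
    (n1,c1),(n2,c2)=plane(a,l1),plane(b,l2)
    for z in(0,.1,.2,.3,.4,.5):
        xy=np.linalg.solve(np.array([n1[:2],n2[:2]]),[c1-n1[2]*z,c2-n2[2]*z]);print(z,xy.round(3))
sc={"thick":[(270,485),(150,20)],"thin":[(295,505),(100,240)]}
sd={"right":[(295,230),(575,0)],"left":[(292,225),(228,0)]}
for i in sc:
  for j in sd: print(i,j);line(sc[i],sd[j])
E
```

```text
thick right
0 [0.333 0.317]
0.1 [0.442 0.279]
0.2 [0.551 0.24 ]
0.3 [0.66  0.202]
0.4 [0.769 0.163]
0.5 [0.878 0.124]
thick left
0 [0.345 0.313]
0.1 [0.323 0.322]
0.2 [0.302 0.332]
0.3 [0.281 0.341]
0.4 [0.26 0.35]
0.5 [0.239 0.359]
thin right
0 [0.325 0.297]
0.1 [0.457 0.313]
0.2 [0.589 0.33 ]
0.3 [0.722 0.347]
0.4 [0.854 0.363]
0.5 [0.986 0.38 ]
thin left
0 [0.347 0.296]
0.1 [0.324 0.319]
0.2 [0.301 0.342]
0.3 [0.278 0.365]
0.4 [0.255 0.388]
0.5 [0.232 0.412]
```

```bash
python3 -m jog '{"offset":[[0.02,0.026,0.01],[0.02,0.026,0.01],[0.02,0.026,0.01],[0.02,0.026,0.01],[0.02,0.026,0.01],[0.02,0.026,0.01],[0.02,0.026,0.01],[0.02,0.026,0.01],[0.02,0.026,0.01],[0.02,0.026,0.01],[0.02,0.026,0.01],[0.02,0.026,0.01]],"yaw":[6,6,6,6,6,6,6,6,6,6,6,6],"jaw":[0,0,0,0,0,0,0,0,0,0,0,0]}' 30
```

```text
clock: 3.75
position: [0.4342, -0.2808, 0.3521]
ee_rot: [0.705, 0.709, -0.0, 0.0]
ft_force: [-0.3, -0.4, -0.2]
grip_width: 1.003
grasp_force: 0.0
```

```bash
python3 -m jog '{"offset":[[0.01,0.037,0.006],[0.01,0.037,0.006],[0.01,0.037,0.006],[0.01,0.037,0.006],[0.01,0.037,0.006],[0.01,0.037,0.006],[0.01,0.037,0.006],[0,0,0],[0,0,0]],"yaw":[0,0,0,0,0,0,0,0,0],"jaw":[0,0,0,0,0,0,0,0,0]}' 30
python3 - <<'E'
from h import *
o=manip.get_obs();p=manip.camera("wrist");save(p,"wrist1",s=1.4)
e,A=pose(p,o);print(e,A[:,2])
print(ray(p,[(0,0),(559,0),(559,419),(0,419)],0,o).round(2).tolist())
for m in "kit_blue kit_yellow masking_tape black_tape marker_mid screwdriver_mid dropper_bottle pen spanner".split():
    print(m,[(round(d["score"],2),np.round(d["at"],3).tolist()) for d in manip.tip_of(p,m)][:4])
for k,z in(("kit_blue",.016),("kit_yellow",.016),("marker_mid",.008),("screwdriver_mid",.011),("pen",.004)):
    for d in manip.masks_of(p,k)[:1]:
      px=np.argwhere(d["region"])[:,::-1]
      print(k,px.min(0),px.max(0),cv2.minAreaRect(ray(p,px,z,o)[:,:2].astype(np.float32)))
E
```

```text
clock: 4.5
position: [0.5038, -0.0207, 0.3938]
ee_rot: [0.705, 0.709, 0.0, 0.0]
ft_force: [0.7, -0.0, 0.3]
grip_width: 0.997
grasp_force: 0.0
[0.50448717 0.06534525 0.53562722] [-0.00352286  0.32957162  0.94412401]
[[0.13, 0.16, 0.0], [0.88, 0.17, 0.0], [1.07, -0.57, 0.0], [-0.05, -0.58, 0.0]]
kit_blue [(0.98, [0.647, 0.145, 0.0])]
kit_yellow [(0.91, [0.637, -0.132, -0.002])]
masking_tape [(0.74, [0.445, -0.279, -0.001])]
black_tape [(0.89, [0.449, 0.085, -0.001]), (0.23, [0.635, -0.133, -0.001])]
marker_mid []
screwdriver_mid [(0.78, [0.455, -0.101, 0.009])]
dropper_bottle [(0.97, [0.444, 0.004, -0.002]), (0.9, [0.359, 0.05, 0.001]), (0.75, [0.361, -0.02, -0.001]), (0.74, [0.529, 0.007, -0.004])]
pen [(0.71, [0.42, -0.176, -0.003]), (0.34, [0.635, -0.137, -0.001])]
spanner []
kit_blue [326   0] [448 102] ((0.6506166458129883, 0.10507063567638397), (0.1608315110206604, 0.13149325549602509), 5.561944484710693)
kit_yellow [306 146] [421 277] ((0.6325470209121704, -0.13171082735061646), (0.2146354615688324, 0.15559211373329163), 86.66572570800781)
screwdriver_mid [203 180] [292 212] ((0.459535151720047, -0.09870784729719162), (0.023978928104043007, 0.14160217344760895), 71.09666442871094)
```

View pics/wrist1.png

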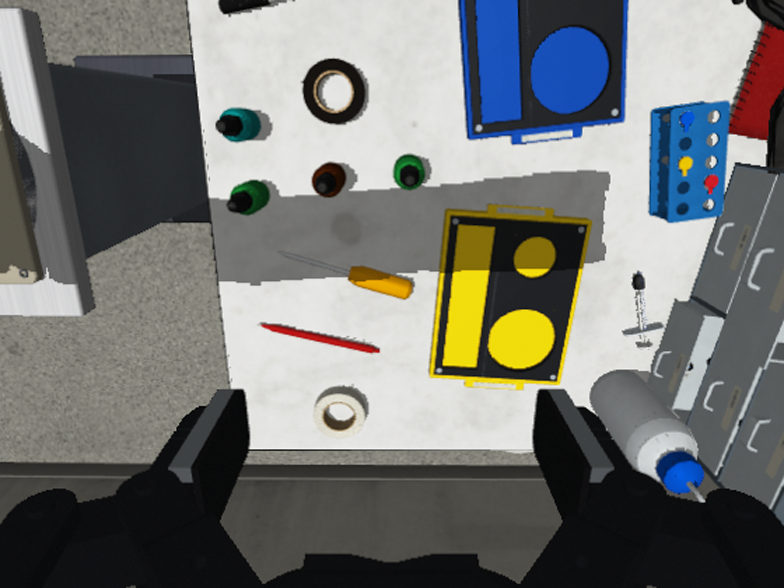

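The wrist view from above shows every item: amber bottle at (329,178), black tape (335,91), cream tape (341,410), screwdriver (380,280), yellow big well (521,339), blue big well (570,70).

```bash
python3 - <<'E'
from h import *
o=manip.get_obs();p=manip.camera("wrist")
px=lambda l:np.array(l,float)/1.4
print("yellow big, small wells",ray(p,px([(521.5,339),(534,257)]),.008,o)[:,:2].round(4).tolist())
print("blue big",ray(p,px([(570,70)]),.008,o)[:,:2].round(4).tolist())
print("yellow rim corners",ray(p,px([(445,211),(590,220),(558,384),(431,376)]),.017,o)[:,:2].round(4).tolist())
print("blue rim corners",ray(p,px([(469,138),(624,122)]),.017,o)[:,:2].round(4).tolist())
for n,c,z,y,s in(("B",(0.647,0.147),0,5.8,1),("Y",(0.634,-0.133),0,-3.8,1)):
  r=np.deg2rad(y);M=np.array([[np.cos(r),-np.sin(r)],[np.sin(r),np.cos(r)]])
  print(n,"pred slot,big,small",[(M@np.array(q)/1000+c).round(4).tolist() for q in((-43,0),(24,-45),(24,53),(-77.5,-98),(77.5,-98))])
print("cream tape top",ray(p,px([(341,410)]),.015,o).round(4),"black",ray(p,px([(335.5,91)]),.012,o).round(4))
E
```

```text
yellow big, small wells [[0.6557, -0.1831], [0.6607, -0.0855]]
blue big [[0.6779, 0.1017]]
yellow rim corners [[0.5613, -0.0339], [0.7127, -0.0429], [0.7009, -0.2365], [0.5524, -0.2261]]
blue rim corners [[0.5823, 0.0386], [0.7335, 0.0544]]
B pred slot,big,small [[0.6042, 0.1427], [0.6754, 0.1047], [0.6655, 0.2022], [0.5798, 0.0417], [0.734, 0.0573]]
Y pred slot,big,small [[0.5911, -0.1302], [0.655, -0.1795], [0.6615, -0.0817], [0.5502, -0.2256], [0.7048, -0.2359]]
cream tape top [[ 0.4465 -0.2732  0.015 ]] black [[0.4516 0.0819 0.012 ]]
```

```bash
python3 -m jog '{"offset":[[-0.009,-0.037,-0.015],[-0.009,-0.037,-0.015],[-0.009,-0.037,-0.015],[-0.009,-0.037,-0.015],[-0.009,-0.037,-0.015],[-0.009,-0.037,-0.015],[-0.005,-0.037,-0.015],[0,0,-0.035],[0,0,-0.035],[0,0,-0.035],[0,0,-0.035],[0,0,0]],"yaw":[0,0,0,0,0,0,0,0,0,0,0,0],"jaw":[0,0,0,0,0,0,0,0,0,0,0,0]}' 30
```

```text
clock: 6.3
position: [0.4411, -0.2805, 0.142]
ee_rot: [0.707, 0.707, -0.001, -0.005]
ft_force: [-0.6, 1.1, -0.8]
grip_width: 0.996
grasp_force: 0.0
```

```bash
python3 -m jog '{"offset":[[0.003,0.003,-0.035],[0,0,-0.035],[0,0,-0.035],[0,0,-0.025],[0,0,-0.008],[0,0,0],[0,0,0],[0,0,0],[0,0,0],[0,0,0],[0,0,0],[0,0,0]],"yaw":[0,0,0,0,0,0,0,0,0,0,0,0],"jaw":[0,0,0,0,0,0.5,0.5,0.5,0.5,0.5,0.5,0.5]}' 30
```

```text
clock: 7.3
position: [0.4489, -0.2801, 0.0132]
ee_rot: [0.707, 0.707, 0.0, 0.002]
ft_force: [-1.9, 1.7, 5.5]
grip_width: 0.669
grasp_force: 30.9
```

```bash
python3 -m jog '{"offset":[[0,0,0.02],[0,0,0.03],[0,0,0.035],[0,0,0.035],[0,0,0],[0,0,0]],"yaw":[0,0,0,0,0,0],"jaw":[0.5,0.5,0.5,0.5,0.5,0.5]}' 30
python3 - <<'E'
from h import *
p=manip.camera("wrist");save(p,"w2",s=1.4)
E
```

```text
clock: 7.8
position: [0.4495, -0.2804, 0.1346]
ee_rot: [0.707, 0.707, 0.0, 0.004]
ft_force: [0.7, -0.2, -0.5]
grip_width: 0.663
grasp_force: 31.8
```

View pics/w2.png

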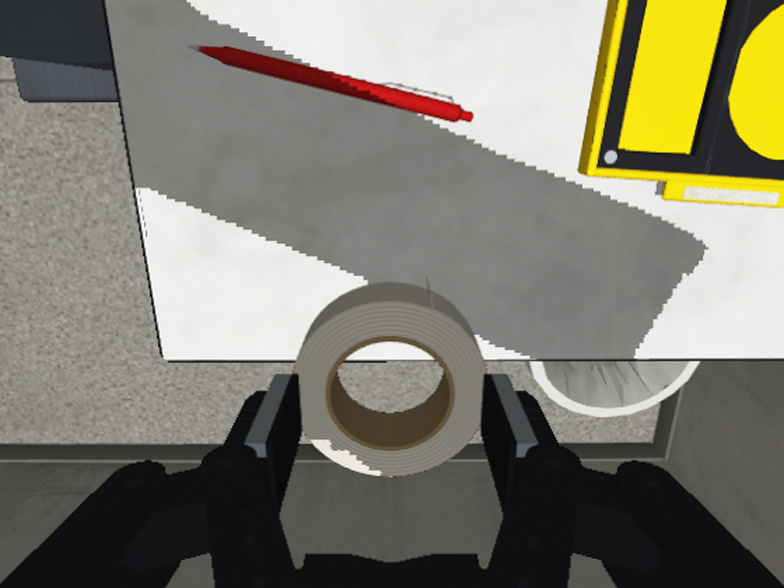

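```bash
python3 - <<'E'
from h import *
o=manip.get_obs();p=manip.camera("wrist")
print(o["position"],ray(p,np.array([(391,394),(391,390),(300,388),(485,388)])/1.4,o["position"][2]+0.007,o).round(4).tolist())
E
```

```text
[ 0.44832041 -0.27990242  0.13248867] [[0.4499, -0.2751, 0.1395], [0.4499, -0.2737, 0.1395], [0.4222, -0.273, 0.1395], [0.4785, -0.2731, 0.1395]]
```

```bash
python3 -m jog '{"offset":[[0.019,0.0314,0.004],[0.019,0.0314,0.004],[0.019,0.0314,0.004],[0.019,0.0314,0.004],[0.019,0.0314,0.004],[0.019,0.0314,0.004],[0.019,0.0314,0.004],[0.019,0.0314,0.004],[0.019,0.0314,0.004],[0.019,0.0314,0.004],[0.019,0.0314,0.004],[0.019,0.0314,0.004],[0,0,-0.03],[0,0,-0.03],[0,0,-0.03],[0,0,0],[0,0,0],[0,0,0]],"yaw":[0,0,0,0,0,0,0,0,0,0,0,0,0,0,0,0,0,0],"jaw":[0.5,0.5,0.5,0.5,0.5,0.5,0.5,0.5,0.5,0.5,0.5,0.5,0.5,0.5,0.5,0.5,0.5,0.5]}' 30
python3 - <<'E'
from h import *
o=manip.get_obs();p=manip.camera("wrist");save(p,"w3",s=1.4)
print(o["position"])
for d in manip.tip_of(p,"kit_blue")[:2]+manip.tip_of(p,"masking_tape")[:1]:print(d)
E
```

```text
clock: 9.4
position: [0.6761, 0.0977, 0.0897]
ee_rot: [0.707, 0.707, 0.001, 0.0]
ft_force: [1.2, -0.3, -0.5]
grip_width: 0.663
grasp_force: 32.1
[0.6761001  0.09765607 0.08974293]
{'at': [0.6447, 0.1457, 0.0005], 'score': 0.66}
{'at': [0.6431, 0.1441, -0.0001], 'score': 0.24}
```

View pics/w3.png

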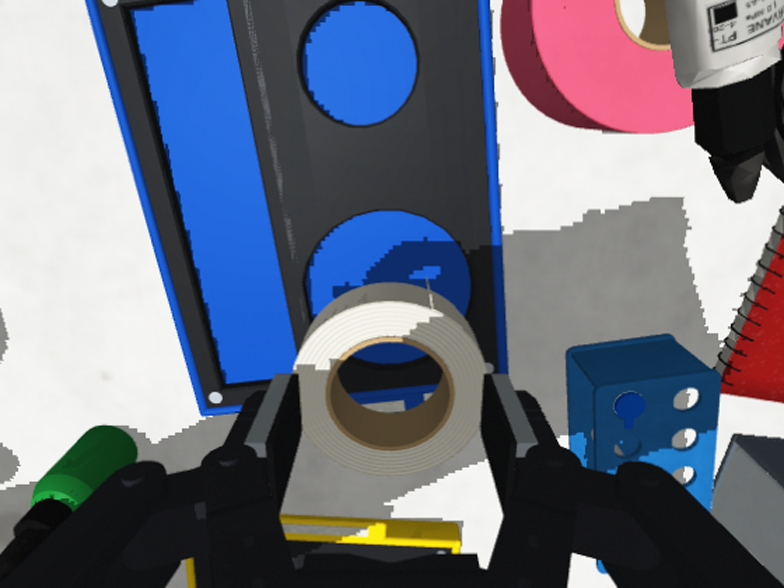

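The view shows the roll held above the blue tray. The big well is at about (388,287), the small well at (359,63), and the roll's hole at (391,394).

```bash
python3 - <<'E'
from h import *
o=manip.get_obs();p=manip.camera("wrist");q=lambda l,z:ray(p,np.array(l)/1.4,z,o)[:,:2].round(4).tolist()
print(o["position"],"big",q([(388,287),(304,287),(470,287),(388,210)],.016),"small",q([(359,63.5),(300,63),(418,63)],.016),"roll",q([(391,394),(391,388)],o["position"][2]+.007))
print("slot ends",q([(132,10),(240,0),(224,383),(298,370)],.016))
E
```

```text
[0.67661046 0.0976851  0.09063067] big [[0.6771, 0.1087], [0.639, 0.1087], [0.7144, 0.1087], [0.6771, 0.1438]] small [[0.6657, 0.2019], [0.6425, 0.2021], [0.6889, 0.2021]] roll [[0.6782, 0.1024], [0.6782, 0.1045]]
slot ends [[0.5791, 0.2209], [0.6208, 0.2242], [0.5974, 0.0593], [0.6338, 0.0664]]
```

```bash
python3 -m jog '{"offset":[[-0.001,0.002,-0.025],[0,0,-0.02],[0,0,-0.012],[0,0,-0.01],[0,0,0],[0,0,0]],"yaw":[0,0,0,0,0,0],"jaw":[0.5,0.5,0.5,0.5,0.5,0.5]}' 30
```

```text
clock: 10.1
position: [0.675, 0.0995, 0.0218]
ee_rot: [0.707, 0.707, 0.0, 0.0]
ft_force: [-0.4, 0.4, -0.6]
grip_width: 0.664
grasp_force: 51.4
```

```bash
python3 -m jog '{"offset":[[0,0,0],[0,0,0],[0,0,0],[0,0,0],[0,0,0.03],[0,0,0.04],[0,0,0.04],[0,0,0],[0,0,0]],"yaw":[0,0,0,0,0,0,0,0,0],"jaw":[0,0,0,0,0,0,0,0,0]}' 30
python3 - <<'E'
from h import *
o=manip.get_obs();p=manip.camera("wrist");save(p,"w4",s=1.0)
for d in manip.tip_of(p,"masking_tape")[:1]+manip.tip_of(p,"kit_blue")[:1]:print(d)
E
```

```text
clock: 10.85
position: [0.6762, 0.1, 0.1347]
ee_rot: [0.707, 0.707, 0.002, 0.002]
ft_force: [-0.3, -0.4, -0.8]
grip_width: 1.002
grasp_force: 0.0
{'at': [0.6458, 0.1428, -0.0042], 'score': 0.61}
```

View pics/w4.png

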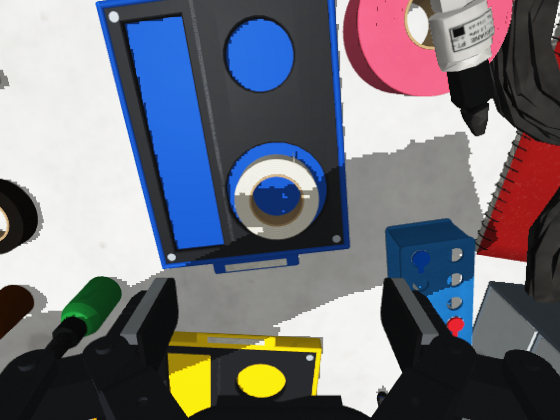

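The cream roll is at (276,197) in the big well. I'll check numerically that it's seated.

```bash
python3 - <<'E'
from h import *
o=manip.get_obs();p=manip.camera("wrist");q=lambda l,z:ray(p,np.array(l,float),z,o)[:,:2].round(4).tolist()
print(o["position"])
for z in(.028,.036): print(z,q([(276,196),(234,195),(319,195),(276,239)],z))
print("well",q([(228,190),(326,190),(277,142)],.016))
print("black tape next: need",np.array([.450,.083])-o["position"][:2])
E
```

```text
[0.67387855 0.09918134 0.1300405 ]
0.028 [[0.6731, 0.1074], [0.6433, 0.108], [0.7035, 0.1082], [0.673, 0.074]]
0.036 [[0.6731, 0.1099], [0.6443, 0.1106], [0.7026, 0.1107], [0.6731, 0.0776]]
well [[0.6374, 0.1081], [0.7099, 0.1083], [0.6737, 0.1437]]
black tape next: need [-0.22387855 -0.01618134]
```

```bash
python3 -m jog '{"offset":[[-0.0377,-0.0026,0],[-0.0377,-0.0026,0],[-0.0377,-0.0026,0],[-0.0377,-0.0026,0],[-0.0377,-0.0026,0],[-0.0377,-0.0026,0],[0,0,0],[0,0,-0.035],[0,0,-0.035],[0,0,-0.03],[0,0,-0.015],[0,0,-0.008],[0,0,0],[0,0,0],[0,0,0],[0,0,0],[0,0,0],[0,0,0]],"yaw":[0,0,0,0,0,0,0,0,0,0,0,0,0,0,0,0,0,0],"jaw":[0,0,0,0,0,0,0,0,0,0,0,0,0,0.5,0.5,0.5,0.5,0.5]}' 30
```

```text
clock: 12.55
position: [0.4494, 0.0841, 0.0099]
ee_rot: [0.707, 0.707, 0.001, 0.001]
ft_force: [-1.4, 0.6, 6.8]
grip_width: 0.665
grasp_force: 30.4
```

```bash
python3 -m jog '{"offset":[[0,0,0.03],[0,0,0.04],[0,0,0.04],[0,0,0.04],[0.0229,-0.0296,0],[0.0229,-0.0296,0],[0.0229,-0.0296,0],[0.0229,-0.0296,0],[0.0229,-0.0296,0],[0.0229,-0.0296,0],[0.0229,-0.0296,0],[0.0229,-0.0296,0],[0.0229,-0.0296,0],[0,0,-0.035],[0,0,-0.035],[0,0,0],[0,0,0]],"yaw":[0,0,0,0,0,0,0,0,0,0,0,0,0,0,0,0,0],"jaw":[0.5,0.5,0.5,0.5,0.5,0.5,0.5,0.5,0.5,0.5,0.5,0.5,0.5,0.5,0.5,0.5,0.5]}' 30
python3 - <<'E'
from h import *
o=manip.get_obs();p=manip.camera("wrist");save(p,"w5",s=1.4)
print(o["position"])
E
```

```text
clock: 13.97
position: [0.6534, -0.1821, 0.0879]
ee_rot: [0.707, 0.707, -0.001, -0.001]
ft_force: [0.0, 0.3, 1.1]
grip_width: 0.664
grasp_force: 32.5
[ 0.65340201 -0.1821446   0.08792902]
```

View pics/w5.png

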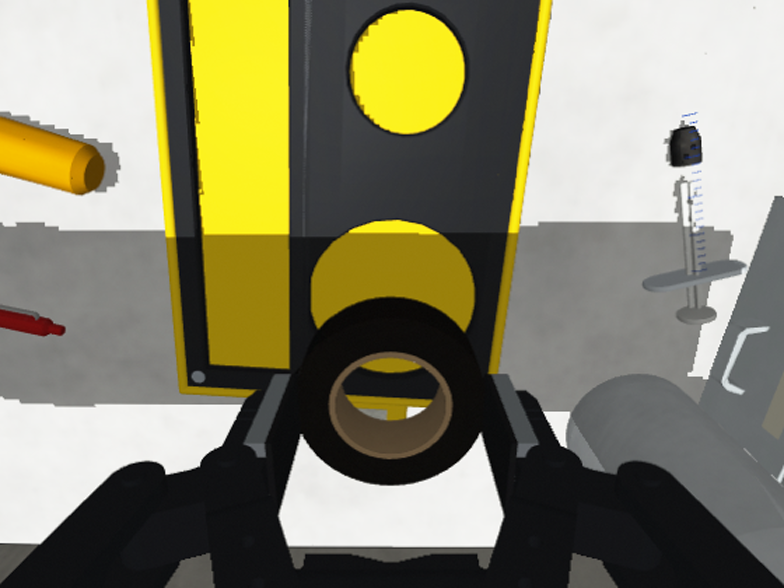

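The black roll is held at (391,406) over the yellow big well, whose centre is about (392,297). The small well is at (408,70).

```bash
python3 - <<'E'
from h import *
o=manip.get_obs();p=manip.camera("wrist");q=lambda l,z:ray(p,np.array(l)/1.4,z,o)[:,:2].round(4).tolist()
print(o["position"],"big L R top",q([(310,296),(475,296),(392,219)],.016),"small L R top bot",q([(348,70),(467,70),(408,4),(408,135)],.016),"roll",q([(391,406),(391,400)],o["position"][2]+.009))
print("slot",q([(193,100),(290,100),(209,364),(290,369)],.016))
E
```

```text
[ 0.65482252 -0.18217746  0.09019172] big L R top [[0.6196, -0.1754], [0.6948, -0.1753], [0.6569, -0.1399]] small L R top bot [[0.6393, -0.0804], [0.6863, -0.0803], [0.6627, -0.0571], [0.6633, -0.105]] roll [[0.6564, -0.1804], [0.6564, -0.1783]]
slot [[0.5767, -0.0916], [0.6157, -0.0916], [0.5695, -0.2102], [0.6081, -0.2128]]
```

```bash
python3 -m jog '{"offset":[[0.001,0.001,-0.025],[0,0,-0.02],[0,0,-0.014],[0,0,-0.009],[0,0,0],[0,0,0],[0,0,0],[0,0,0],[0,0,0],[0,0,0],[0,0,0.03],[0,0,0.04],[0,0,0.04],[0,0,0.03],[0,0,0],[0,0,0]],"yaw":[0,0,0,0,0,0,0,0,0,0,0,0,0,0,0,0],"jaw":[0.5,0.5,0.5,0.5,0.5,0.5,0,0,0,0,0,0,0,0,0,0]}' 30
python3 - <<'E'
from h import *
o=manip.get_obs();p=manip.camera("wrist");save(p,"w6",s=1.4)
for k in("black_tape","screwdriver_mid"):
  print([ (round(d["score"],2),d["at"]) for d in manip.tip_of(p,k)])
for d in manip.masks_of(p,"screwdriver_mid")[:1]:
  px=np.argwhere(d["region"])[:,::-1]
  print(px.min(0),px.max(0),cv2.minAreaRect(ray(p,px,.011,o)[:,:2].astype(np.float32)))
E
```

```text
clock: 15.4
position: [0.6566, -0.1816, 0.163]
ee_rot: [0.707, 0.707, 0.001, 0.002]
ft_force: [-0.2, -0.2, -0.7]
grip_width: 0.999
grasp_force: 0.0
[(0.7, [0.6552, -0.1822, 0.0085])]
[(0.94, [0.4566, -0.1039, 0.0111])]
[ 0 76] [118 125] ((0.48678866028785706, -0.10790058970451355), (0.0242474265396595, 0.09143231809139252), 73.58334350585938)
```

View pics/w6.png

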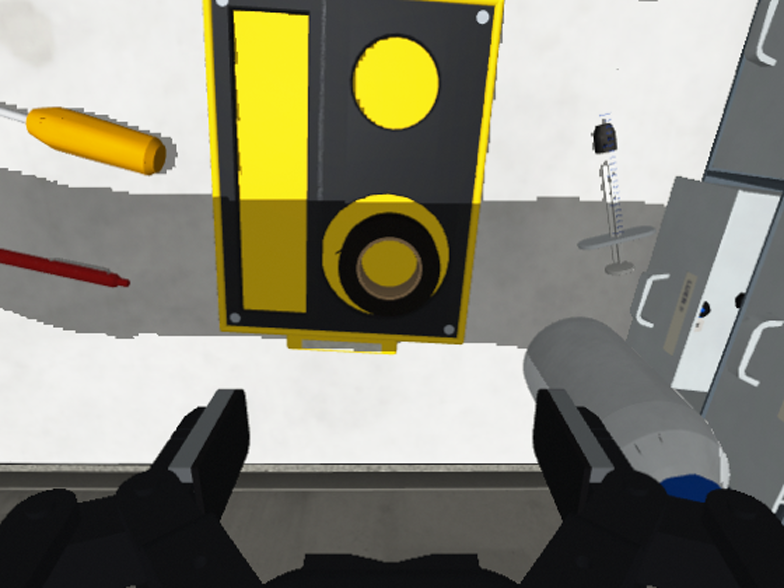

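The black roll is seated at (389,262) in the yellow big well. The screwdriver handle runs from (30,120) to (165,155), so it's next.

```bash
python3 -m jog '{"offset":[[-0.0153,0.0065,0],[-0.0153,0.0065,0],[-0.0153,0.0065,0],[-0.0153,0.0065,0],[-0.0153,0.0065,0],[-0.0153,0.0065,0],[-0.0153,0.0065,0],[-0.0153,0.0065,0],[-0.0153,0.0065,0],[-0.0153,0.0065,0],[-0.0153,0.0065,0],[0,0,0],[0,0,-0.03],[0,0,-0.03],[0,0,0],[0,0,0]],"yaw":[6.55,6.55,6.55,6.55,6.55,6.55,6.55,6.55,6.55,6.55,6.55,0,0,0,0,0],"jaw":[0,0,0,0,0.3,0.3,0.3,0.3,0.3,0.3,0.3,0.3,0.3,0.3,0.3,0.3]}' 30
python3 - <<'E'
from h import *
o=manip.get_obs();p=manip.camera("wrist");save(p,"w7",s=1.4)
print([(round(d["score"],2),d["at"]) for d in manip.tip_of(p,"screwdriver_mid")])
E
```

```text
clock: 16.93
position: [0.4863, -0.1097, 0.0993]
ee_rot: [0.156, 0.988, 0.001, -0.002]
ft_force: [0.9, -0.3, 0.7]
grip_width: 0.701
grasp_force: 0.0
[(0.98, [0.4529, -0.1012, 0.0091])]
```

View pics/w7.png

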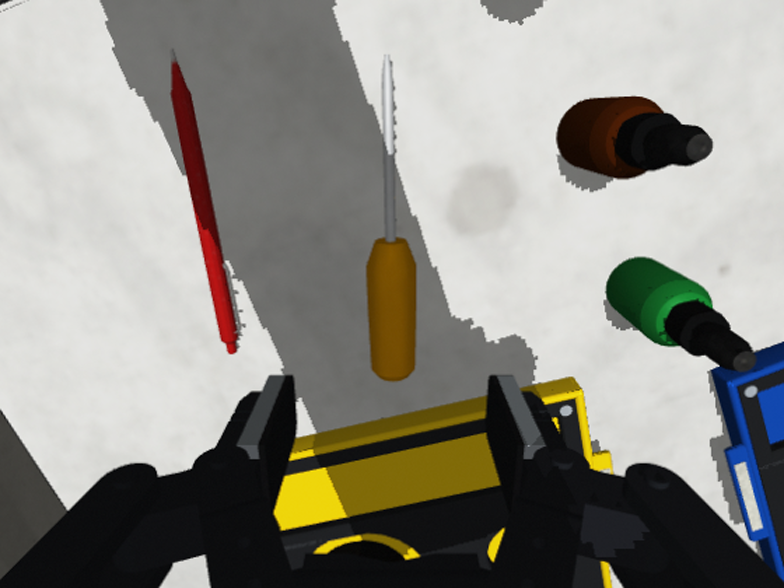

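The screwdriver lies aligned between the fingers, with its handle from (390,240) to (393,378).

```bash
python3 -m jog '{"offset":[[0,0,-0.035],[0,0,-0.03],[0,0,-0.02],[0,0,-0.0085],[0,0,0],[0,0,0],[0,0,0],[0,0,0],[0,0,0],[0,0,0],[0,0,0]],"yaw":[0,0,0,0,0,0,0,0,0,0,0],"jaw":[0.3,0.3,0.3,0.3,0.3,0.95,0.95,0.95,0.95,0.95,0.95]}' 35
```

```text
clock: 17.95
position: [0.4884, -0.1103, 0.0086]
ee_rot: [0.156, 0.988, -0.0, 0.001]
ft_force: [-0.5, 0.7, 8.3]
grip_width: 0.253
grasp_force: 33.9
```

```bash
python3 - <<'E'
from h import *
o=manip.get_obs();p=manip.camera("scene")
print([(round(d["score"],2),d["at"]) for d in manip.tip_of(p,"screwdriver_mid")])
p=manip.camera("wrist")
print([(round(d["score"],2),d["at"]) for d in manip.tip_of(p,"screwdriver_mid")])
E
```

```text
[(0.69, [0.4516, -0.1018, 0.0098]), (0.38, [0.6326, -0.1323, -0.0021])]
[(0.96, [0.4549, -0.102, 0.0101])]
```

```bash
python3 -m jog '{"offset":[[0,0,0.03],[0,0,0.035],[0,0,0.035],[0,0,0.04],[0.0093,-0.0051,0],[0.0093,-0.0051,0],[0.0093,-0.0051,0],[0.0093,-0.0051,0],[0.0093,-0.0051,0],[0.0093,-0.0051,0],[0.0093,-0.0051,0],[0.0093,-0.0051,0],[0.0093,-0.0051,0],[0.0093,-0.0051,0],[0.0093,-0.0051,0],[0,0,-0.035],[0,0,-0.035],[0,0,0],[0,0,0]],"yaw":[0,0,0,0,-6.85,-6.85,-6.85,-6.85,-6.85,-6.85,-6.85,-6.85,-6.85,-6.85,-6.85,0,0,0,0],"jaw":[0.95,0.95,0.95,0.95,0.95,0.95,0.95,0.95,0.95,0.95,0.95,0.95,0.95,0.95,0.95,0.95,0.95,0.95,0.95]}' 35
python3 - <<'E'
from h import *
o=manip.get_obs();p=manip.camera("wrist");save(p,"w8",s=1.4)
print(R.from_quat(o["ee_rot"]).as_matrix()[:,1],[(round(d["score"],2),d["at"]) for d in manip.tip_of(p,"screwdriver_mid")])
print([(round(d["score"],2),d["at"]) for d in manip.tip_of(p,"kit_yellow")])
E
```

```text
clock: 19.73
position: [0.5885, -0.1658, 0.0766]
ee_rot: [0.727, 0.687, -0.001, -0.001]
ft_force: [0.4, 0.4, 0.5]
grip_width: 0.252
grasp_force: 35.1
[ 0.99838632 -0.05672762 -0.00259648] [(0.56, [0.593, -0.1319, 0.0805])]
[]
```

View pics/w8.png

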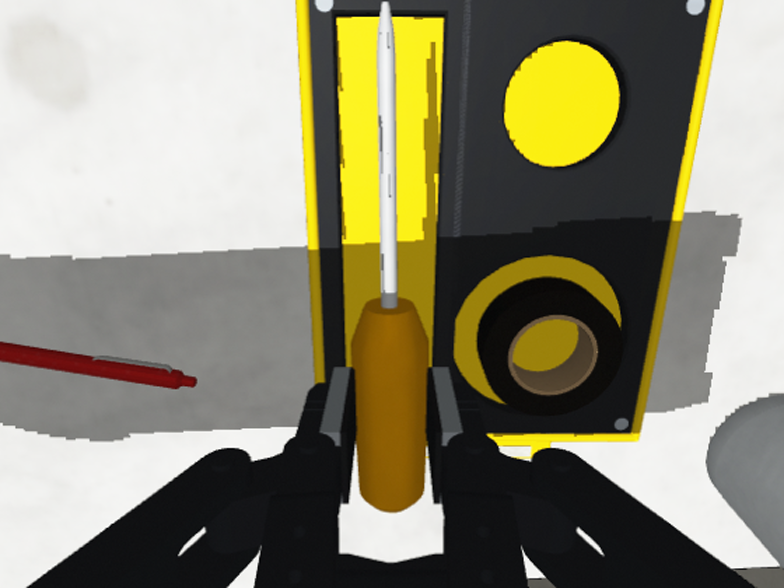

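The driver is centred over the slot, its shaft at x≈388 px and pointing along the slot. I'll open only slightly on release, because the right finger is near the black roll.

```bash
python3 -m jog '{"offset":[[0.001,0.001,-0.025],[0,0,-0.018],[0,0,-0.009],[0,0,-0.005],[0,0,0],[0,0,0]],"yaw":[0,0,0,0,0,0],"jaw":[0.95,0.95,0.95,0.95,0.95,0.95]}' 35
```

```text
clock: 20.38
position: [0.5912, -0.1653, 0.0212]
ee_rot: [0.727, 0.687, 0.0, 0.001]
ft_force: [-0.1, -0.6, 0.3]
grip_width: 0.26
grasp_force: 35.1
```

```bash
python3 -m jog '{"offset":[[0,0,-0.002],[0,0,0],[0,0,0],[0,0,0],[0,0,0],[0,0,0.02],[0,0,0.04],[0,0,0.04],[0,0,0.04],[0,0,0],[0,0,0]],"yaw":[0,0,0,0,0,0,0,0,0,0,0],"jaw":[0.95,0.95,0.66,0.66,0.66,0.66,0.66,0.5,0.5,0.5,0.5]}' 35
python3 - <<'E'
from h import *
o=manip.get_obs();p=manip.camera("wrist");save(p,"w9",s=1.2)
for k in("black_tape","screwdriver_mid","kit_yellow","dropper_bottle"):print(k,[(round(d["score"],2),d["at"]) for d in manip.tip_of(p,k)])
E
```

```text
clock: 21.3
position: [0.5919, -0.1654, 0.1607]
ee_rot: [0.727, 0.687, 0.001, 0.002]
ft_force: [-0.2, -0.6, -0.5]
grip_width: 0.5
grasp_force: 0.0
black_tape [(0.9, [0.6566, -0.1791, 0.0066])]
screwdriver_mid [(0.79, [0.5931, -0.1298, 0.0219])]
kit_yellow [(0.57, [0.6362, -0.1351, -0.0032])]
dropper_bottle []
```

View pics/w9.png

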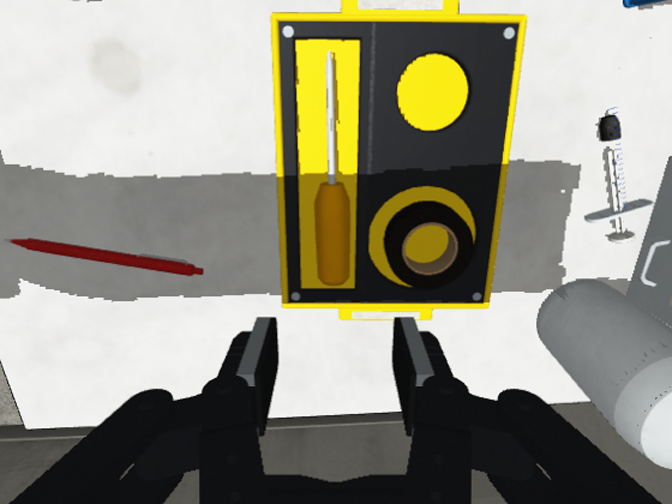

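Both yellow-tray items are seated: driver at (332,190), black roll at (430,245). Amber bottle next.

```bash
python3 -m jog '{"offset":[[-0.0107,0.0119,0],[-0.0107,0.0119,0],[-0.0107,0.0119,0],[-0.0107,0.0119,0],[-0.0107,0.0119,0],[-0.0107,0.0119,0],[-0.0107,0.0119,0],[-0.0107,0.0119,0],[-0.0107,0.0119,0],[-0.0107,0.0119,0],[-0.0107,0.0119,0],[-0.0107,0.0119,0],[-0.0107,0.0119,0],[-0.0107,0.0119,0],[0,0,0],[0,0,0]],"yaw":[6.67,6.67,6.67,6.67,6.67,6.67,6.67,6.67,6.67,6.67,6.67,6.67,6.67,6.67,0,0],"jaw":[0.3,0.3,0.3,0.3,0.3,0.3,0.3,0.3,0.3,0.3,0.3,0.3,0.3,0.3,0.3,0.3]}' 25
python3 - <<'E'
from h import *
o=manip.get_obs();p=manip.camera("wrist")
e,A=pose(p,o);print(e-o["position"],R.from_quat(o["ee_rot"]).as_matrix()[:,1])
hsv=cv2.cvtColor(p["frame"],cv2.COLOR_RGB2HSV)
for d in manip.tip_of(p,"dropper_bottle"):print(round(d["score"],2),np.round(d["at"],4))
for d in manip.masks_of(p,"dropper_bottle"):
  r=d["region"];px=np.argwhere(r)[:,::-1];print(px.mean(0).round(),px.min(0),px.max(0),np.median(hsv[r],axis=0))
for c in("side","scene"):
  q=manip.camera(c)
  for d in manip.tip_of(q,"dropper_bottle"):print(c,round(d["score"],2),np.round(d["at"],4))
E
```

```text
clock: 22.88
position: [0.4402, 0.0015, 0.1575]
ee_rot: [-0.001, 1.0, -0.0, -0.0]
ft_force: [-0.1, -0.2, -0.4]
grip_width: 0.701
grasp_force: 0.0
[-0.08348874  0.00124757  0.14183355] [-1.08139662e-03  9.99999264e-01 -5.49985294e-04]
0.94 [0.3596 0.0525 0.0011]
0.68 [ 0.524   0.007  -0.0035]
0.64 [ 0.3609 -0.0202 -0.0019]
0.61 [ 0.4409  0.0005 -0.    ]
[278. 198.] [259 169] [298 230] [ 10. 220.  23.]
[253.  89.] [230  66] [275 112] [ 66. 170.  40.]
[351.  83.] [325  61] [378 106] [ 90. 219.  45.]
[287. 288.] [269 255] [305 330] [ 67.  199.5  43. ]
side 0.88 [ 3.625e-01 -1.840e-02 -3.000e-04]
side 0.81 [ 0.5265  0.0067 -0.0009]
side 0.66 [ 0.4431 -0.0005  0.0015]
side 0.51 [ 0.3556  0.0516 -0.0012]
scene 0.79 [0.4414 0.0012 0.0026]
scene 0.77 [0.5246 0.0083 0.0023]
scene 0.7 [ 0.3601 -0.0189 -0.0011]
scene 0.56 [ 0.3589  0.0485 -0.0007]
```

```bash
python3 -m jog '{"offset":[[0.001,0,-0.03],[0,0,-0.03],[0,0,-0.03],[0,0,-0.025],[0,0,-0.015],[0,0,-0.0045],[0,0,0],[0,0,0],[0,0,0],[0,0,0],[0,0,0],[0,0,0],[0,0,0],[0,0,0]],"yaw":[0,0,0,0,0,0,0,0,0,0,0,0,0,0],"jaw":[0.3,0.3,0.3,0.3,0.3,0.3,0.3,0.9,0.9,0.9,0.9,0.9,0.9,0.9]}' 25
```

```text
clock: 24.4
position: [0.4427, 0.0014, 0.0246]
ee_rot: [-0.001, 1.0, -0.0, 0.001]
ft_force: [-0.6, 0.7, 5.2]
grip_width: 0.348
grasp_force: 24.4
```

```bash
python3 -m jog '{"offset":[[0,0,0.012],[0,0,0.025],[0,0,0.03],[0,0,0.03],[0,0,0.02],[0,0,0.01],[0.015,0.0135,0],[0.0193,0.0173,0],[0.0193,0.0173,0],[0.0193,0.0173,0],[0.0193,0.0173,0],[0.0193,0.0173,0],[0.0193,0.0173,0],[0.0193,0.0173,0],[0.0193,0.0173,0],[0.0193,0.0173,0],[0.0193,0.0173,0],[0.0153,0.0137,0],[0,0,0],[0,0,0]],"yaw":[0,0,0,0,0,0,0,0,0,0,0,0,0,0,0,0,0,0,0,0],"jaw":[0.9,0.9,0.9,0.9,0.9,0.9,0.9,0.9,0.9,0.9,0.9,0.9,0.9,0.9,0.9,0.9,0.9,0.9,0.9,0.9]}' 25
python3 - <<'E'
from h import *
o=manip.get_obs();print(o["position"])
for c in("wrist","scene","side"):
  q=manip.camera(c)
  if c=="wrist": save(q,"w10",s=1.4)
  for k in("dropper_bottle","kit_blue"):
    for d in manip.tip_of(q,k)[:4]:print(c,k,round(d["score"],2),np.round(d["at"],4))
E
```

```text
clock: 26.07
position: [0.6646, 0.2026, 0.1493]
ee_rot: [-0.002, 1.0, 0.0, -0.001]
ft_force: [-0.0, -0.5, -1.1]
grip_width: 0.35
grasp_force: 25.1
[0.66462965 0.20262937 0.14926292]
wrist dropper_bottle 0.67 [0.662  0.2039 0.1262]
wrist kit_blue 0.57 [ 0.6453  0.1419 -0.0012]
scene dropper_bottle 0.78 [0.3564 0.0513 0.0023]
scene dropper_bottle 0.75 [ 0.3597 -0.0153  0.0029]
scene dropper_bottle 0.6 [ 0.524   0.0087 -0.0011]
scene kit_blue 0.73 [6.443e-01 1.480e-01 1.000e-04]
side dropper_bottle 0.78 [0.5251 0.0077 0.0009]
side dropper_bottle 0.67 [0.6643 0.1968 0.1286]
side dropper_bottle 0.61 [ 0.3621 -0.0171  0.0021]
side dropper_bottle 0.54 [0.3557 0.051  0.0021]
side kit_blue 0.94 [0.646  0.1427 0.0007]
side kit_blue 0.46 [ 0.6603 -0.1815  0.0069]
side kit_blue 0.16 [0.4088 0.1696 0.0094]
```

View pics/w10.png

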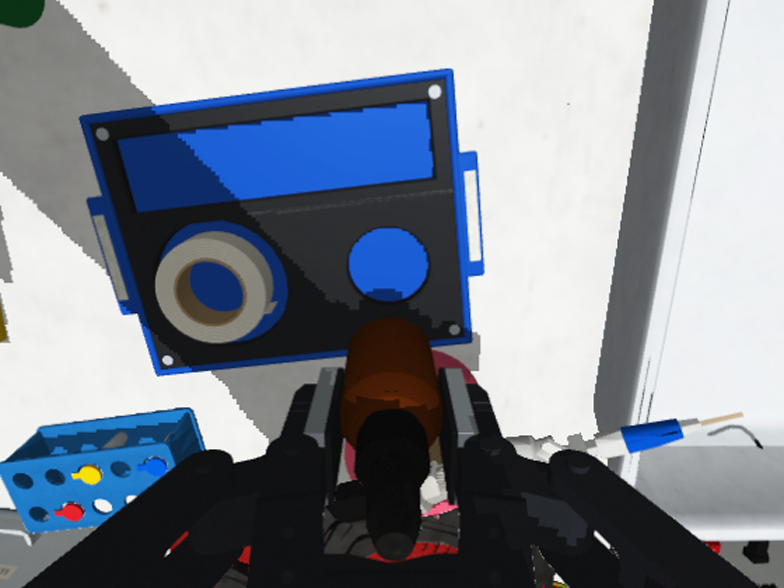

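The bottle hangs upright over the tray. The small well is at (388,264), and the pink roll is behind it near (460,370).

```bash
python3 - <<'E'
from h import *
o=manip.get_obs();p=manip.camera("wrist");q=lambda l,z:ray(p,np.array(l)/1.4,z,o)[:,:2].round(4).tolist()
print(o["position"],"small L R T B",q([(348,264),(429,264),(389,226),(389,303)],.016))
print("slot corners",q([(118,140),(428,100),(435,178),(137,212)],.016))
print("pink near edge",q([(455,352),(478,385)],.05),q([(455,352)],.0))
E
```

```text
[0.66495797 0.20112885 0.15058809] small L R T B [[0.6633, 0.1779], [0.6631, 0.2241], [0.6412, 0.2012], [0.687, 0.2013]]
slot corners [[0.5953, 0.0578], [0.5753, 0.2211], [0.6148, 0.2259], [0.6336, 0.0618]]
pink near edge [[0.7017, 0.2366], [0.7216, 0.25]] [[0.7266, 0.2436]]
```

```bash
python3 -m jog '{"offset":[[0,0,-0.012],[0,0,-0.02],[0,0,-0.02],[0,0,-0.02],[0,0,-0.015],[0,0,-0.01],[0,0,-0.008],[0,0,-0.005],[0,0,-0.004],[0,0,-0.0025],[0,0,0],[0,0,0]],"yaw":[0,0,0,0,0,0,0,0,0,0,0,0],"jaw":[0.9,0.9,0.9,0.9,0.9,0.9,0.9,0.9,0.9,0.9,0.9,0.9]}' 25
```

```text
clock: 27.57
position: [0.6652, 0.2018, 0.0344]
ee_rot: [-0.001, 1.0, 0.0, 0.0]
ft_force: [-0.4, 0.5, -0.3]
grip_width: 0.351
grasp_force: 25.1
```

Bring it down to light contact, then release slowly.

```bash
python3 -m jog '{"offset":[[0,0,-0.001],[0,0,-0.001],[0,0,0],[0,0,0],[0,0,0]],"yaw":[0,0,0,0,0],"jaw":[0.9,0.9,0.9,0.9,0.9]}' 20
```

```text
clock: 27.98
position: [0.6654, 0.2019, 0.0328]
ee_rot: [-0.001, 1.0, 0.0, 0.001]
ft_force: [-0.8, -0.4, 5.7]
grip_width: 0.348
grasp_force: 25.6
```

```bash
python3 -m jog '{"offset":[[0,0,0],[0,0,0],[0,0,0],[0,0,0],[0,0,0],[0,0,0.015],[0,0,0.025],[0,0,0.03],[0,0,0.035],[0,0,0.03],[0,0,0],[0,0,0]],"yaw":[0,0,0,0,0,0,0,0,0,0,0,0],"jaw":[0.6,0.55,0.5,0.4,0.4,0.4,0.4,0.4,0.4,0.4,0.4,0.4]}' 20
python3 - <<'E'
from h import *
o=manip.get_obs();print(o["position"])
for c in("wrist","scene","side"):
  q=manip.camera(c)
  for k in("dropper_bottle","kit_blue","marker_mid"):
    for d in manip.tip_of(q,k)[:4]:print(c,k,round(d["score"],2),np.round(d["at"],4))
  for d in manip.masks_of(q,"marker_mid")[:1]:
    px=np.argwhere(d["region"])[:,::-1];print("rect",cv2.minAreaRect(ray(q,px,.008,o)[:,:2].astype(np.float32)))
E
```

```text
clock: 28.98
position: [0.6658, 0.2025, 0.1703]
ee_rot: [-0.001, 1.0, 0.001, 0.002]
ft_force: [0.0, 0.2, 0.6]
grip_width: 0.603
grasp_force: 0.0
[0.66583025 0.20247421 0.17028656]
wrist dropper_bottle 0.98 [0.6672 0.2036 0.009 ]
wrist kit_blue 0.98 [0.6455 0.1464 0.0024]
scene dropper_bottle 0.77 [ 0.3578 -0.0175  0.0045]
scene dropper_bottle 0.68 [ 0.3576  0.05   -0.003 ]
scene dropper_bottle 0.59 [0.6756 0.1026 0.0024]
scene dropper_bottle 0.57 [0.5227 0.0064 0.0009]
scene kit_blue 0.64 [ 0.6428  0.1502 -0.0023]
scene marker_mid 0.86 [0.4066 0.1746 0.0096]
rect ((0.40855535864830017, 0.17119182646274567), (0.13892976939678192, 0.02031582221388817), 14.866125106811523)
side dropper_bottle 0.78 [ 0.5225  0.008  -0.0019]
side dropper_bottle 0.74 [ 3.624e-01 -1.880e-02  2.000e-04]
side dropper_bottle 0.71 [0.6654 0.1981 0.007 ]
side dropper_bottle 0.57 [ 0.3545  0.0542 -0.0011]
side kit_blue 0.65 [0.6446 0.1424 0.0007]
side marker_mid 0.63 [0.4093 0.1728 0.0109]
rect ((0.4196892976760864, 0.1776757538318634), (0.11581725627183914, 0.04922366887331009), 11.304908752441406)
```

```bash
python3 -m jog '{"offset":[[-0.0321,-0.0037,0],[-0.0321,-0.0037,0],[-0.0321,-0.0037,0],[-0.0321,-0.0037,0],[-0.0321,-0.0037,0],[-0.0321,-0.0037,0],[-0.0321,-0.0037,0],[-0.0321,-0.0037,0],[0,0,-0.02],[0,0,-0.03],[0,0,0],[0,0,0]],"yaw":[1.8,1.8,1.8,1.8,1.8,1.8,1.8,1.8,0,0,0,0],"jaw":[0.4,0.4,0.4,0.4,0.4,0.4,0.4,0.4,0.4,0.4,0.4,0.4]}' 25
python3 - <<'E'
from h import *
o=manip.get_obs();print(o["position"])
q=manip.camera("wrist");save(q,"w11",s=1.4)
for d in manip.tip_of(q,"marker_mid"):print(round(d["score"],2),np.round(d["at"],4))
for d in manip.masks_of(q,"marker_mid")[:1]:
    px=np.argwhere(d["region"])[:,::-1];print("rect",px.min(0),px.max(0),cv2.minAreaRect(ray(q,px,.008,o)[:,:2].astype(np.float32)))
E
```

```text
clock: 30.73
position: [0.4072, 0.1721, 0.1166]
ee_rot: [-0.127, 0.992, 0.0, -0.001]
ft_force: [0.7, -0.1, 0.5]
grip_width: 0.596
grasp_force: 0.0
[0.40723386 0.17210686 0.11659368]
0.96 [ 4.144e-01  1.744e-01 -4.000e-04]
rect [267 111] [291 290] ((0.4122503697872162, 0.1742454469203949), (0.1389186978340149, 0.017137126997113228), 14.581782341003418)
```

```bash
python3 -m jog '{"offset":[[0.002,0.001,-0.035],[0,0,-0.035],[0,0,-0.025],[0,0,-0.012],[0,0,-0.005],[0,0,0],[0,0,0],[0,0,0],[0,0,0],[0,0,0],[0,0,0],[0,0,0],[0,0,0]],"yaw":[0,0,0,0,0,0,0,0,0,0,0,0,0],"jaw":[0.4,0.4,0.4,0.4,0.4,0.4,0.95,0.95,0.95,0.95,0.95,0.95,0.95]}' 30
python3 - <<'E'
from h import *
for c in("scene","wrist"):
  q=manip.camera(c)
  for d in manip.tip_of(q,"marker_mid")[:2]:print(c,round(d["score"],2),np.round(d["at"],4))
E
```

```text
clock: 31.97
position: [0.4111, 0.1732, 0.006]
ee_rot: [-0.126, 0.992, -0.0, 0.001]
ft_force: [-0.8, -1.3, 8.3]
grip_width: 0.17
grasp_force: 29.1
scene 0.59 [0.4073 0.1743 0.0088]
wrist 0.62 [0.4132 0.1739 0.0017]
```

```bash
python3 -m jog '{"offset":[[0,0,0.03],[0,0,0.04],[0,0,0.04],[0,0,0.035],[0.0139,-0.0024,0],[0.0139,-0.0024,0],[0.0139,-0.0024,0],[0.0139,-0.0024,0],[0.0139,-0.0024,0],[0.0139,-0.0024,0],[0.0139,-0.0024,0],[0.0139,-0.0024,0],[0.0139,-0.0024,0],[0.0139,-0.0024,0],[0.0139,-0.0024,0],[0.0139,-0.0024,0],[0.0139,-0.0024,0],[0.0139,-0.0024,0]],"yaw":[0,0,0,0,-7.03,-7.03,-7.03,-7.03,-7.03,-7.03,-7.03,-7.03,-7.03,-7.03,-7.03,-7.03,-7.03,-7.03],"jaw":[0.95,0.95,0.95,0.95,0.95,0.95,0.95,0.95,0.95,0.95,0.95,0.95,0.95,0.95,0.95,0.95,0.95,0.95]}' 30
```

```text
clock: 33.67
position: [0.6055, 0.1393, 0.1506]
ee_rot: [0.671, 0.742, 0.0, 0.0]
ft_force: [0.0, -0.1, 0.8]
grip_width: 0.163
grasp_force: 29.8
```

```bash
python3 -m jog '{"offset":[[0,0,-0.03],[0,0,-0.03],[0,0,0],[0,0,0]],"yaw":[0,0,0,0],"jaw":[0.95,0.95,0.95,0.95]}' 30
python3 - <<'E'
from h import *
o=manip.get_obs();print(o["position"],R.from_quat(o["ee_rot"]).as_matrix()[:2,1])
q=manip.camera("wrist");save(q,"w12",s=1.4)
for k in("marker_mid","kit_blue","dropper_bottle","masking_tape"):
  for d in manip.tip_of(q,k)[:1]:print(k,round(d["score"],2),np.round(d["at"],4))
E
```

```text
clock: 34.0
position: [0.6039, 0.1392, 0.0896]
ee_rot: [0.668, 0.744, -0.001, -0.001]
ft_force: [0.8, 0.4, 0.8]
grip_width: 0.163
grasp_force: 29.8
[0.60393563 0.13923185 0.08959179] [0.9943245 0.1063656]
marker_mid 0.81 [0.6078 0.1407 0.0881]
kit_blue 0.86 [0.644  0.1463 0.0027]
dropper_bottle 0.63 [0.6676 0.2008 0.0102]
masking_tape 0.58 [0.6783 0.1016 0.0057]
```

View pics/w12.png

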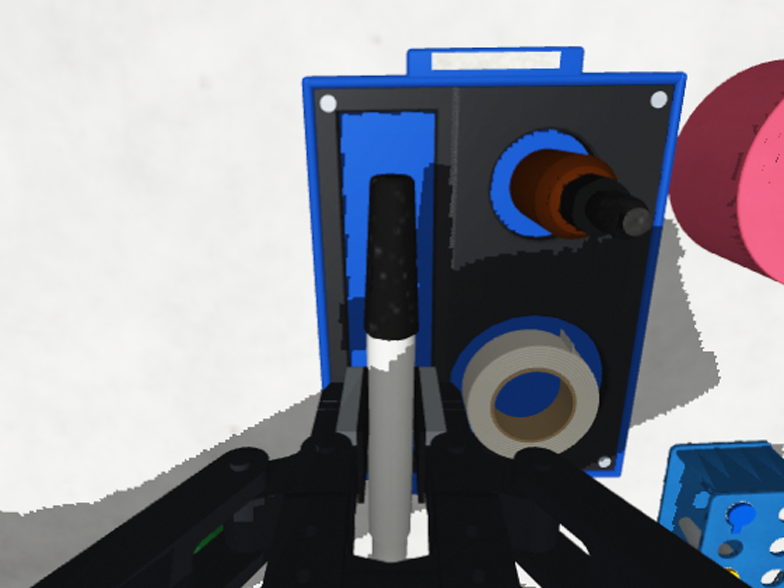

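The marker is over the slot with its cap pointing +y, and the bottle at (560,190) and roll at (530,400) are seated. I'll lower and release.

```bash
python3 -m jog '{"offset":[[0.001,0.001,-0.03],[0,0,-0.02],[0,0,-0.012],[0,0,-0.006],[0,0,-0.003],[0,0,0],[0,0,0]],"yaw":[0,0,0,0,0,0,0],"jaw":[0.95,0.95,0.95,0.95,0.95,0.95,0.95]}' 30
```

```text
clock: 34.83
position: [0.6064, 0.1408, 0.02]
ee_rot: [0.669, 0.744, 0.001, 0.0]
ft_force: [-0.1, 0.3, 0.2]
grip_width: 0.164
grasp_force: 29.8
```

```bash
python3 -m jog '{"offset":[[0,0,-0.002],[0,0,0],[0,0,0],[0,0,0],[0,0,0],[0,0,0],[0,0,0.02],[0,0,0.035],[0,0,0.04],[0,0,0.04],[0,0,0],[0,0,0],[0,0,0]],"yaw":[0,0,0,0,0,0,0,0,0,0,0,0,0],"jaw":[0.95,0.95,0.7,0.7,0.7,0.7,0.7,0.7,0.6,0.6,0.6,0.6,0.6]}' 30
python3 - <<'E'
from h import *
o=manip.get_obs();print(o["position"])
for c in("wrist","scene","side"):
  q=manip.camera(c)
  for k in("marker_mid","kit_blue","dropper_bottle","masking_tape","black_tape","kit_yellow","screwdriver_mid","pen","spanner"):
    for d in manip.tip_of(q,k)[:1 if k!="dropper_bottle" else 4]:print(c,k,round(d["score"],2),np.round(d["at"],4))
  for d in manip.masks_of(q,"marker_mid")[:1]:
    px=np.argwhere(d["region"])[:,::-1];print("rect",cv2.minAreaRect(ray(q,px,.018,o)[:,:2].astype(np.float32)))
E
```

```text
clock: 35.92
position: [0.6056, 0.1403, 0.1516]
ee_rot: [0.669, 0.744, -0.0, 0.0]
ft_force: [0.3, 0.1, -0.5]
grip_width: 0.397
grasp_force: 0.0
[0.60562416 0.14027147 0.15155933]
wrist marker_mid 0.67 [0.6071 0.1415 0.0108]
wrist kit_blue 0.86 [0.647  0.1453 0.0015]
wrist dropper_bottle 0.94 [ 3.594e-01 -1.950e-02 -2.000e-04]
wrist dropper_bottle 0.89 [0.6658 0.203  0.0083]
wrist dropper_bottle 0.87 [0.5239 0.0051 0.0013]
wrist masking_tape 0.75 [0.6784 0.1019 0.0088]
rect ((0.6068089604377747, 0.14180096983909607), (0.016375921666622162, 0.13716737926006317), 4.606659412384033)
scene marker_mid 0.73 [0.6037 0.1421 0.0196]
scene kit_blue 0.86 [ 0.6446  0.1458 -0.0015]
scene dropper_bottle 0.93 [ 0.3559  0.0518 -0.0004]
scene dropper_bottle 0.72 [ 0.361  -0.0172  0.002 ]
scene dropper_bottle 0.58 [0.5237 0.0091 0.0021]
scene masking_tape 0.67 [0.6726 0.1004 0.0038]
scene black_tape 0.35 [ 0.425  -0.1798 -0.0026]
scene kit_yellow 0.56 [ 0.6339 -0.1342  0.0013]
scene screwdriver_mid 0.79 [ 0.5897 -0.1286  0.0226]
scene pen 0.71 [ 4.204e-01 -1.807e-01  3.000e-04]
scene spanner 0.71 [0.4238 0.2675 0.0005]
rect ((0.6029041409492493, 0.14044436812400818), (0.021562855690717697, 0.13303668797016144), 5.155376434326172)
side kit_blue 0.84 [0.6492 0.1462 0.001 ]
side dropper_bottle 0.85 [ 0.3621 -0.0152  0.002 ]
side dropper_bottle 0.69 [ 0.5213  0.0083 -0.0007]
side dropper_bottle 0.61 [0.6645 0.1985 0.0065]
side dropper_bottle 0.49 [ 0.355   0.0535 -0.0039]
side masking_tape 0.96 [0.6752 0.1018 0.0074]
side black_tape 0.73 [ 0.6572 -0.1832  0.0059]
side kit_yellow 0.86 [ 6.304e-01 -1.332e-01  2.000e-04]
side screwdriver_mid 0.78 [ 0.5926 -0.1339  0.0212]
side pen 0.95 [ 0.4186 -0.1815 -0.0014]
side spanner 0.66 [ 0.4244  0.2673 -0.0016]
rect ((0.6040700078010559, 0.13948863744735718), (0.0199077520519495, 0.15191474556922913), 3.3900444507598877)
```

All five items are in their recesses, and the pen and spanner haven't moved.

```bash
python3 -c "
from workcell import manip
print(manip.hand_in())"
```

```text
the job is handed in; nothing more can be done
None
```

Both kits are made up and handed in; the last camera check put all five items in their recesses with the pen and spanner unmoved, but the hand-in returned no verdict.

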